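# Tighten the glass ring of the examination light with the pin spanner

## Task

Tighten the ring that holds the glass of the examination light: take the pin spanner from its rest, gently feel both of its pins fully home into the two holes of the ring, and turn the ring clockwise (seen from above) to its stop, nipping it up to about half a newton metre without forcing it. Then lift the spanner out without loosening the ring, put it back on its rest as it was and let go. Only the spanner may touch the light, and leave the other things alone.

Things in the scene. Friction and masses are not known exactly. Their poses are not given: they have to be found in the camera images.
- lamp: Examination light on a stand fixed to the table, glass up; origin at the centre of the stand's underside. White round housing 108 mm across over a black foot disc 128 mm across, which has a 30 mm lug on its -x side. On top a flat plain aluminium retaining ring: outer diameter 92, inner 48, 10 mm thick, upper face 80 mm above the table; the glass inside it lies 5 mm lower.
- ring_axis (a point): Point on the light's vertical axis, level with the ring's upper face; axes as lamp, not turning with the ring. The ring has two opposite round holes 11 mm wide, centres 35 mm from this axis, 14 mm deep. At ring 0 their line lies anywhere within 0.35 rad either side of the light's x axis: unmeasured, different each time. Look for them, or slide the pins round on the face under a light push.
- stand (a point): Middle of the light's stand, 15 mm above the table. The stand is sprung: the whole head yields straight down when pushed. It starts to sink at about 4 N, then 1 mm per 0.8 N, 12 mm at most, and springs back as the push ends: when both pins find the holes the head rises and the push all but vanishes. Keep the push well under 40 N.
- ring (a joint): How far the ring is turned on its thread, rad: 0 loose, growing clockwise seen from above, 0.9 at its stop. Starts between 0 and 0.25. The line of holes turns clockwise with it (and with cell). It turns stiffly (about 0.25 N m) and stays where it is left.
- cell (a joint): Twist of the glass cell under the ring on its rubber seat, rad, clockwise from above: 0 unloaded; it springs back. It shows the torque on the ring, 0.33 rad per N m: about 0.08 while the ring turns; at the stop it rises further. From 0.15 (0.45 N m) the ring is firmly nipped up; above 0.35 (1.05 N m) it is forced. Untwist before lifting the spanner out.
- spanner: Dark steel pin spanner, about 0.25 kg: flat bar 84 x 20 x 8 mm (x, y, z), upright grip tab on its middle, two round pins pointing down, 7 mm in diameter, 9 mm long, ends chamfered, at x = +35 and -35 mm. Origin at the centre of the bar's underside, where the pins begin; z up. Same when turned half round. Fully home, the bar's underside lies on the ring.
- tab (a point): Centre of the spanner's grip tab, 34 mm above spanner's origin. The tab is 42 mm long along the bar (x), 14 mm thick (y) and rises from 8 to 55 mm above the origin. Pinch it across its 14 mm thickness, firmly (70 N or so), as it has to carry the turning torque.
- rest: Grey plastic rest fixed to the table: foot plate 110 x 70 x 6 mm with a block 46 x 34 mm (x, y) on it whose flat top is 30 mm above the table. Origin at the centre of its underside. The spanner's bar lies on the block along the rest's x axis, a pin hanging down past each end of the block (5.5 mm of play to each side).
- bottle: Bystander: brown glass bottle, 48 mm in diameter, 100 mm tall; origin at the centre of its foot.
- dish: Bystander: metal bowl, 90 mm in diameter, 40 mm tall; origin at the centre of its foot.
- jar: Bystander: white plastic jar, 64 mm in diameter, 70 mm tall; origin at the centre of its foot.
Not all that is in view belongs to the job. Leave any green or yellow look-alike of the rest alone.

How it is judged:
By the outcome, as a careful person would: the job done as asked, in the order asked, and still so for the second after the job is handed in, with the robot touching nothing.
It also fails if it takes over 64 s, if anything falls off the work surface, if the arm or the gripper's body presses on something with over 40 N, if the wrist force passes 120 N, or if a joint passes its speed limit or range.

## Robot

A 7-joint arm with a two-finger parallel gripper is mounted at the origin on the work surface. World frame = base frame: x ahead of the robot, y to its left, z up, the work surface at z = 0. Lengths are in mm, angles in degrees, forces in N, time in s.
With the tool pointing down it reaches from about 400 to 875 mm from the base axis. Payload 19.3 kg.
Tool frame: the origin (TCP) lies between the finger pads; the fingertips stand manip.nose_length ahead of it and the grasp point (between the pads) lies 6 mm ahead of it (manip.nose_length is the distance from the TCP to the fingertips, in mm); z points along the fingers, y is the line along which they close (so a half turn about z gives the same grasp; the last joint's range is limited). The gripper opens to 85 mm and grips with 20 to 120 N. Pads are 22 mm wide; open, the fingers measure 114 mm over their backs; the gripper's body (76 mm by 85 mm) begins 54 mm behind the grasp point. The pads swing forward as they close: fully open they stand 13 mm farther back than shut.
Start: joints at [68.228, 29.874, -2.08, 91.645, 1.215, 58.505, -6.463], TCP at [190.515, -595.247, 256.291] pointing down, gripper open.
Joint ranges: [-166.77, 166.77], [-17.47, 122.26], [-85.68, 81.53], [9.62, 139.38], [-72.42, 252.41], [9.2, 110.78], [-144.41, 144.41]. Speed limits (degrees/s): [108.29, 108.29, 136.94, 136.94, 172.46, 172.46, 172.46].

## Interface

Orientations are given as a 3x3 rotation matrix whose columns are the frame's x, y, z axes.
In Python, from station import manip, eyes, order, models gives the robot as it stands.
- The arm moves only by the tool send_rows, never from a script. Its argument "steps" is text: rows parted by semicolons, each of 6 numbers parted by spaces: the shift along the tool's x, y, z scaled (see below), then the turn, a rotation vector about the tool's x, y, z scaled (see below). In form: tx ty tz ax ay az; .... A call has 1 to 20 rows; each row is the pose to reach, as a shift and turn from the pose commanded when the call began, along the tool's axes at that moment; what a row does not reach only later rows make up. The controller multiplies each number of a shift by 0.25 m and each number of a turn by pi/2 rad. A row lasts 1/8 s, in which the tool goes at most 62.5 mm and 10.7 degrees, less where a joint would pass 70% of its speed; a pose out of reach is approached as far as the arm can. A call with a number of a shift or a turn outside -1 to 1 is refused whole. A call with a gripper value outside its range is refused whole. "grip" is the finger opening in mm, from 0 to 85.4, set as the call begins (left out, the last holds). The fingers move at their own pace and stop on an object; the grip force is fixed at half the most. Time passes only in rows, so rows that repeat a pose let the fingers close. It gives the time, the measured TCP pose, the force, the opening and the grip force at its end, in the units of the state.
- manip.sense(): the state, without advancing time (a new reading comes with each control period).
- eyes.read_camera(name): name is "side" or "top" or "wrist"; returns a dict with "color" (420x560x3 uint8, blue, green, red), "range_z" (420x560 float32, mm along the optical axis (not along the pixel's ray), 0 where there is no reading), "fx", "fy", "cx", "cy" (pixels), "eye" and "orientation" of the camera in the world; the wrist camera has in their place "T_tool_cam" (4x4, takes a point from camera to tool coordinates, whose origin is the TCP and whose axes are the flange's). Camera axes: x right, y up, looking along -z (the intrinsics and any distortion apply to the point x, -y, -z); pixel columns grow to the right and rows downward; lengths in mm; the calibration is good to about 2 mm. A picture is of the moment at which its call begins: read the wrist's pose just before it.
- order.job_done(): hands the job in; it is judged then, once.
Trained networks look in the newest picture that a camera, given by its name, has taken for a name from the list of things; names that differ only in an ending like _2 or _b are one class to them, and where a whole thing is asked for, a point or a joint stands for the part that bears it (a point fixed in the world has none). Each returns a list of dicts, best first, with "conf" (0 to 1); they miss things now and then, are a little off and sometimes report something else, mostly with a low value. They report only what shows in the picture. A call takes as long as a camera call. They do not tell look-alikes from the thing itself.
- models.spot_in(camera, name): "box" ([left, top, right, bottom] in pixels, round what is visible of it).
- models.outline_of(camera, name): "region" (420x560 bool, what is visible of it) and "box" ([left, top, right, bottom] in pixels, round what is visible of it).
The state is a dict: "t": time; "joint_positions": joint angles; "joint_vel": joint speeds; "joint_efforts": joint torques, N m; "position": TCP position; "ee_rot": TCP orientation; "force": force on the tool from outside, world axes, zero at the start; "moment": the same for the moment, N m; "width": finger opening in mm; "finger_force": force on a finger pad.
Only numpy, scipy, OpenCV 4.12 (cv2) and the standard library are available. Lean on these libraries where they do the work, as an engineer would, in place of code of your own. Each camera call takes 0.05 s, during which the arm holds its last target. There are 200 camera calls.

## Working session

There is one attempt and no reset: what is moved stays moved. The work goes in short steps, Python scripts to look and compute and a tool call to move; the robot and the scene stay as the last step left them, time stands still between calls to the robot, and variables do not carry over. Pictures are saved under pics/ and viewed, at most 10 in all, crops included, and the job is handed in when it is done.

Besides the shell and the picture viewer there is one more tool, called after "Call:" by a JSON object that holds its "api" and its "payload", one argument or row to a line. send_rows: Moves the arm, as the interface text tells. Shifts and turns lie within -1 to 1; 1 stands for 0.25 m of shift or pi/2 rad of turn. Its arguments: {"type":"object","properties":{"steps":{"type":"string"},"grip":{"type":"number"}},"required":["steps"]}

```bash
mkdir -p pics; ls; cat > h.py <<'E'
import numpy as np, cv2
from station import manip, eyes, order, models
def cloud(c, st=None):
    d=c["range_z"]; v,u=np.mgrid[0:420,0:560]
    p=np.stack([(u-c["cx"])/c["fx"]*d, -(v-c["cy"])/c["fy"]*d, -d],-1)
    if "T_tool_cam" in c:
        T=np.array(c["T_tool_cam"]); p=p@T[:3,:3].T+T[:3,3]
        return p@np.array(st["ee_rot"]).T+np.array(st["position"])
    return p@np.array(c["orientation"]).T+np.array(c["eye"])
E
python3 - <<'E'
from h import *
s=manip.sense(); print(s, manip.nose_length)
ims=[]
for n in ["top","side"]:
    c=eyes.read_camera(n); print(n,[ (k,v) for k,v in c.items() if k not in("color","range_z")])
    P=cloud(c); np.save(n+"_P.npy",P)
    for t in ["lamp","spanner","rest","bottle","dish","jar"]:
        for r in models.outline_of(n,t)[:3]:
            q=P[r["region"]&(c["range_z"]>0)]
            if len(q): print(n,t,round(r["conf"],2),np.round(r["box"]),np.median(q,0).round(),np.percentile(q,2,axis=0).round(),np.percentile(q,98,axis=0).round())
    cv2.imwrite(f"pics/{n}0.png",c["color"])
E
```

```text
pics
{'t': 0.0, 'joint_positions': array([68.22786812, 29.90835284, -2.08010434, 91.67554852,  1.2132586 ,
       58.50429689, -6.4622462 ]), 'joint_vel': array([ 0.07539839,  0.03557579, -0.01515964, -0.0705964 ,  0.03790825,
       -0.0682435 , -0.01341118]), 'joint_efforts': array([-1.27291074e-03, -9.27108335e+01,  1.97933793e+00, -3.69945002e+01,
        1.78616925e-02,  8.03861883e-03, -2.28555905e-05]), 'position': array([ 190.39931804, -594.95009377,  255.72365925]), 'ee_rot': array([[ 9.52404935e-01,  3.04835467e-01, -4.21759889e-04],
       [ 3.04835750e-01, -9.52404331e-01,  1.07550991e-03],
       [-7.38323781e-05, -1.15288844e-03, -9.99999333e-01]]), 'force': array([0.22572044, 0.20249668, 0.50903024]), 'moment': array([ 0.04454007,  0.02615432, -0.03977913]), 'finger_force': 0.0, 'width': 85.37063783527408} 25.0
top [('fx', 383.2304708586752), ('fy', 383.2304708586752), ('cx', 284.2819222437647), ('cy', 206.2666709570894), ('eye', array([515.15060452,  66.80132997, 743.7958446 ])), ('orientation', array([[ 0.02703429,  0.9759774 , -0.21618803],
       [-0.99962453,  0.0
[... 1330 characters left out ...]
 [264. 261. 310. 313.] [540. 190.  52.] [504. 177.  30.] [581. 194.  85.]
side rest 0.69 [157. 322. 250. 378.] [577. 328.   6.] [534. 279.   2.] [641. 358.  31.]
side rest 0.57 [279. 243. 342. 283.] [572.  59.   7.] [531.  10.   2.] [639.  80.  31.]
side rest 0.55 [248. 292. 326. 340.] [530. 199.   6.] [489. 153.  -0.] [597. 218.  30.]
side bottle 0.56 [224. 183. 252. 234.] [751.  39.  49.] [737.  14.   3.] [777.  51. 100.]
side bottle 0.4 [261. 259. 312. 311.] [540. 190.  53.] [504. 177.  31.] [583. 194.  85.]
side dish 0.75 [131. 252. 186. 293.] [755. 245.  26.] [702. 213.   5.] [783. 295.  40.]
side jar 0.66 [286. 166. 317. 211.] [ 724. -128.   42.] [ 704. -171.    2.] [ 760. -116.   71.]
```

View pics/top0.png

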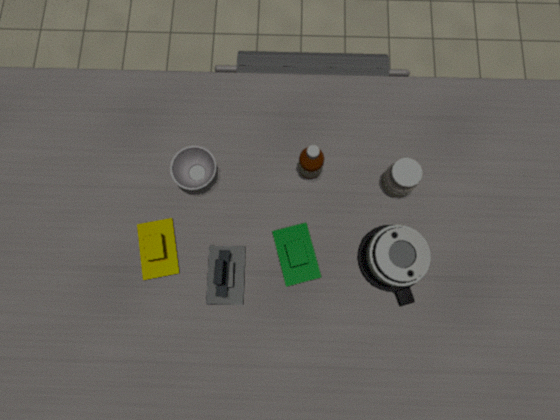

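The picture shows the spanner on the grey rest at (222,275). The lamp is at (400,255), with its lug at (404,296) and the ring holes near (394,235) and (410,273). The yellow and green rests are look-alikes. Next I take precise measurements.

```bash
cat >> h.py <<'E'
def rect(p): # min-area rect of xy points: centre, sizes, long-axis angle in (-90,90]
    (c,(w,h),a)=cv2.minAreaRect(p[:,:2].astype(np.float32))
    if w<h: w,h,a=h,w,a+90
    return np.round(c,1),round(w,1),round(h,1),round((a+90)%180-90,1)
def near(P,x,y,r): return np.hypot(P[...,0]-x,P[...,1]-y)<r
def circ(p):
    A=np.c_[2*p[:,:2],np.ones(len(p))]; s=np.linalg.lstsq(A,(p[:,:2]**2).sum(1),rcond=None)[0]
    return s[:2].round(1), np.sqrt(s[2]+s[0]**2+s[1]**2).round(1)
def spanner(P,x,y):
    m=near(P,x,y,75); z=P[...,2]
    for n,a,b in [("tab",78,92),("bar",33,45),("plate",3.5,9)]:
        q=P[m&(z>a)&(z<b)]
        if len(q)>4: print(n,len(q),rect(q),q.mean(0).round(1))
def lampf(c,P,x,y):
    g=cv2.cvtColor(c["color"],cv2.COLOR_BGR2GRAY); z=P[...,2]
    m=near(P,x,y,47)&(z>77)&(z<86); q=P[m]; print("ring",circ(cv2.convexHull(q[:,:2].astype(np.float32))[:,0]), q.mean(0).round(1))
    d=near(P,x,y,42)&~near(P,x,y,28)&(g<90); 
    n,l,st,ce=cv2.connectedComponentsWithStats(d.astype(np.uint8))
    for i in range(1,n):
        if st[i,4]>5:
            u,v=ce[i]; # ray to plane z=80
            print("hole",st[i],ce[i].round(1),ray(c,u,v,80).round(1))
def ray(c,u,v,z,st=None):
    r=np.array([(u-c["cx"])/c["fx"],-(v-c["cy"])/c["fy"],-1])
    if "T_tool_cam" in c:
        T=np.array(c["T_tool_cam"]); R=np.array(c["Rw"]); r=R@T[:3,:3]@r; e=R@T[:3,3]+c["pw"]
    else: r=np.array(c["orientation"])@r; e=np.array(c["eye"])
    return e+r*(z-e[2])/r[2]
E
python3 - <<'E'
from h import *
c=eyes.read_camera("top"); P=cloud(c); spanner(P,543,182); lampf(c,P,582,-122)
p=ray(c,404,297,12); print("lug",p)
s=manip.sense(); w=eyes.read_camera("wrist"); print(np.array(w["T_tool_cam"]).round(3),w["fx"],w["cx"],w["cy"])
E
```

```text
tab 218 (array([544.1, 183. ]), 40.9, 13.9, -1.1) [544.1 182.5  84.8]
bar 318 (array([544.8, 180.3]), 83.4, 25.5, -0.9) [543.3 181.1  38.2]
plate 1384 (array([549.3, 185.7]), 128.7, 87.4, 7.8) [540.2 179.8   6.1]
ring (array([ 582.7, -127.3]), np.float64(43.3)) [ 581.9 -124.9   80. ]
hole [391 232   7   6  31] [394.3 234.6] [ 616.5 -119.3   80. ]
hole [372 235  21  45 150] [377.5 259. ] [573.4 -89.1  80. ]
hole [403 241  14  25  87] [411.6 251.6] [ 587.8 -148.2   80. ]
hole [364 251  11  25  54] [367.4 263.4] [565.5 -71.5  80. ]
hole [407 270   7   6  28] [409.7 272.4] [ 552.2 -143.3   80. ]
lug [ 510.57154106 -152.31764693   12.        ]
[[-1.00000e-03  9.48000e-01  3.18000e-01  8.21610e+01]
 [ 1.00000e+00  1.00000e-03  0.00000e+00 -6.68000e-01]
 [-0.00000e+00  3.18000e-01 -9.48000e-01 -1.16519e+02]
 [ 0.00000e+00  0.00000e+00  0.00000e+00  1.00000e+00]] 316.60557564222205 278.5622026350867 212.28718736782855
```

Call:
{"api": "send_rows", "payload": {
  "steps": "0.83 -0.516 0 0 0 0;0.83 -0.516 0 0 0 0;0.83 -0.516 0 0 0 0;0.83 -0.516 0 0 0 0"
}}

```text
t: 1.3
position: [350.1, -407.3, 256.5]
ee_rot: [[0.952, 0.305, 0.0], [0.305, -0.952, -0.0], [0.0, 0.0, -1.0]]
force: [1.2, -0.6, 0.1]
width: 85.8
finger_force: 0.0
```

Call:
{"api": "send_rows", "payload": {
  "steps": "0.83 -0.516 0 0 0 0;0.83 -0.516 0 0 0 0;0.83 -0.516 0 0 0 0;0.83 -0.516 0 0 0 0"
}}

```text
t: 1.8
position: [508.4, -221.1, 256.5]
ee_rot: [[0.952, 0.305, 0.001], [0.305, -0.952, -0.0], [0.0, 0.0, -1.0]]
force: [0.6, -0.5, -0.1]
width: 85.4
finger_force: 0.0
```

Call:
{"api": "send_rows", "payload": {
  "steps": "0.41 -0.255 0 0 0 0;0.41 -0.255 0 0 0 0;0.41 -0.255 0 0 0 0;0.41 -0.255 0 0 0 0"
}}

```text
t: 2.3
position: [585.1, -131.3, 256.1]
ee_rot: [[0.952, 0.305, -0.001], [0.305, -0.952, -0.0], [-0.001, 0.0, -1.0]]
force: [0.6, -1.5, 0.1]
width: 85.5
finger_force: 0.0
```

```bash
python3 - <<'E'
from h import *
s=manip.sense(); c=eyes.read_camera("wrist"); P=cloud(c,s); c["Rw"]=np.array(s["ee_rot"]); c["pw"]=np.array(s["position"])
print(s["joint_positions"].round(1), s["position"])
lampf(c,P,584.4,-131.3); cv2.imwrite("pics/w1.png",c["color"])
E
```

```text
[ 14.3  27.8 -10.5  95.3   5.8  57.4 -70.3] [ 585.07346039 -131.33796014  256.10888887]
ring (array([ 583.8, -131. ]), np.float64(46.1)) [ 585.7 -130.4   78.9]
hole [271 155  12  11 105] [276.4 160.2] [ 617.2 -118.3   80. ]
hole [275 225  12  11  96] [280.5 230.1] [ 552.3 -143.1   80. ]
hole [387 332   7   6  11] [390.3 335.4] [ 468.7 -299.2   80. ]
hole [393 336   3   4   6] [393.8 337.7] [ 467.1 -304.3   80. ]
hole [ 369  340   66   80 3626] [402.8 387.2] [ 404.1 -344.4   80. ]
hole [ 125  342   68   78 3564] [156.8 388.7] [312.4 -64.2  80. ]
```

View pics/w1.png

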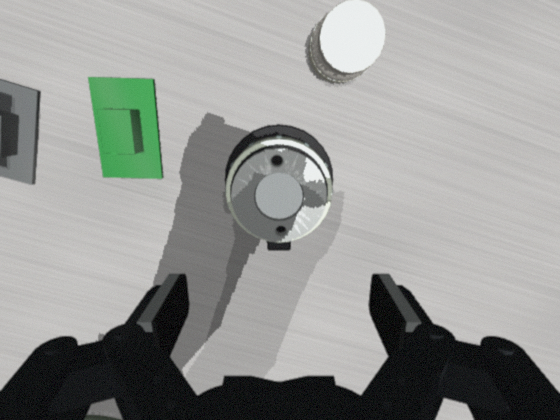

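The picture shows the ring holes at (277,160) and (280,230), which puts the ring axis at about (584.8,-130.7) and the hole line at 20.9°. Next I move over the spanner and turn to match it.

Call:
{"api": "send_rows", "payload": {
  "steps": "0.113 -0.623 0 0 0 0;0.113 -0.623 0 0 0 0;0.113 -0.623 0 0 0 0"
}}

```text
t: 2.72
position: [563.9, 27.7, 256.7]
ee_rot: [[0.952, 0.306, 0.0], [0.306, -0.952, 0.0], [0.0, -0.0, -1.0]]
force: [1.0, -0.3, 0.1]
width: 85.5
finger_force: 0.0
```

Call:
{"api": "send_rows", "payload": {
  "steps": "0.113 -0.623 0.06 0 0 0.208;0.113 -0.623 0.06 0 0 0.208;0.113 -0.623 0.06 0 0 0.208;0.113 -0.623 0.06 0 0 0.208;0.113 -0.623 0.06 0 0 0.208"
}}

```text
t: 3.35
position: [544.5, 181.2, 241.5]
ee_rot: [[1.0, -0.019, 0.0], [-0.019, -1.0, -0.001], [0.0, 0.001, -1.0]]
force: [-0.1, -0.3, 0.6]
width: 85.3
finger_force: 0.0
```

```bash
python3 - <<'E'
from h import *
s=manip.sense(); c=eyes.read_camera("wrist"); P=cloud(c,s)
print(s["joint_positions"].round(1), s["position"], np.array(s["ee_rot"]).round(3))
spanner(P,544,182.5); cv2.imwrite("pics/w2.png",c["color"])
E
```

```text
[ -16.9   26.4  -10.2  100.1    5.6   54.  -120.5] [544.46611181 181.18534296 241.46094504] [[ 1.    -0.019  0.   ]
 [-0.019 -1.    -0.001]
 [ 0.     0.001 -1.   ]]
tab 681 (array([544.6, 184.2]), 41.8, 12.9, -1.4) [545.5 184.2  83.8]
bar 709 (array([544.6, 184.2]), 83.9, 19.6, -1.8) [559.6 183.5  37. ]
plate 3591 (array([543. , 183.2]), 109.9, 70.0, 0.9) [549.4 183.    5. ]
```

View pics/w2.png

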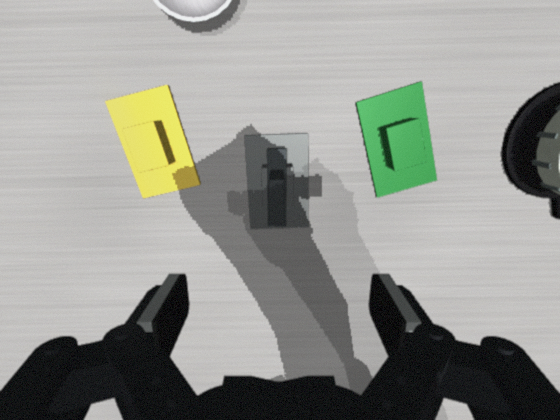

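The picture shows the spanner bar along the grey rest, with the tab at about (277,180). It measures (544.6,184.0) at yaw -1.5°, and the sizes match. I descend and grasp.

Call:
{"api": "send_rows", "payload": {
  "steps": "0 -0.011 0.2 0 0 0.004;0 -0.011 0.4 0 0 0.004;0 -0.011 0.58 0 0 0.004;0 -0.011 0.65 0 0 0.004;0 -0.011 0.686 0 0 0.004;0 -0.011 0.686 0 0 0.004"
}}

```text
t: 4.15
position: [544.7, 185.4, 70.6]
ee_rot: [[1.0, -0.024, 0.001], [-0.024, -1.0, 0.0], [0.001, -0.0, -1.0]]
force: [-0.1, -0.5, -0.2]
width: 85.5
finger_force: 0.0
```

Call:
{"api": "send_rows", "payload": {
  "steps": "0 0 0 0 0 0;0 0 0 0 0 0;0 0 0 0 0 0;0 0 0 0 0 0;0 0 0 0 0 0;0 0 0 0 0 0;0 0 0 0 0 0;0 0 0 0 0 0",
  "grip": 0
}}

```text
t: 5.15
position: [544.3, 185.7, 70.1]
ee_rot: [[1.0, -0.023, 0.0], [-0.023, -1.0, 0.0], [0.0, -0.0, -1.0]]
force: [-0.8, -0.1, 6.6]
width: 13.3
finger_force: 58.6
```

Call:
{"api": "send_rows", "payload": {
  "steps": "0 0 -0.1 0 0 0;0 0 -0.22 0 0 0;0.02 0.12 -0.35 0 0 0;0.05 0.3 -0.44 0 0 0;0.08 0.5 -0.44 0 0 0;0.095 0.631 -0.44 0 0 0;0.095 0.631 -0.44 0 0 0"
}}

```text
t: 6.02
position: [564.2, 24.2, 179.6]
ee_rot: [[1.0, -0.027, -0.001], [-0.027, -1.0, -0.001], [-0.001, 0.001, -1.0]]
force: [-0.8, 0.2, -2.8]
width: 13.3
finger_force: 58.9
```

Call:
{"api": "send_rows", "payload": {
  "steps": "0.03 0.2 0 0 0 -0.08;0.065 0.43 0 0 0 -0.16;0.095 0.631 0 0 0 -0.248;0.095 0.631 0 0 0 -0.248;0.095 0.631 0 0 0 -0.248;0.095 0.631 0 0 0 -0.248"
}}

```text
t: 6.78
position: [584.5, -129.2, 179.8]
ee_rot: [[0.933, 0.36, -0.0], [0.36, -0.933, 0.001], [0.0, -0.001, -1.0]]
force: [0.4, 0.4, -3.1]
width: 13.0
finger_force: 59.4
```

```bash
python3 - <<'E'
from h import *
s=manip.sense(); print({k:np.round(s[k],2) for k in("position","ee_rot","force","moment","joint_positions")})
w=eyes.read_camera("wrist"); c=eyes.read_camera("top")
cv2.imwrite("pics/w3.png",np.hstack([w["color"][:, 130:430],cv2.resize(c["color"][200:320,340:460],(420,420),interpolation=cv2.INTER_CUBIC)]))
E
```

```text
{'position': array([ 584.48, -129.18,  179.79]), 'ee_rot': array([[ 0.93,  0.36, -0.  ],
       [ 0.36, -0.93,  0.  ],
       [ 0.  , -0.  , -1.  ]]), 'force': array([ 0.39,  0.39, -3.11]), 'moment': array([ 0.02, -0.05, -0.03]), 'joint_positions': array([ 16.88,  33.09, -14.49,  99.29,  10.39,  48.94, -71.13])}
```

View pics/w3.png

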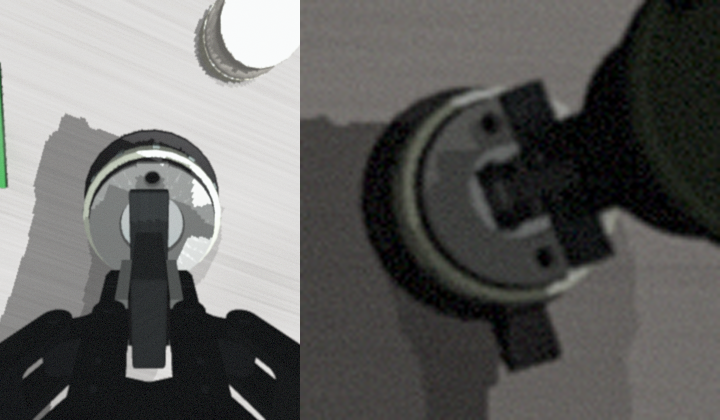

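The wrist picture shows the bar lined up with the far hole at (152,177), but about 1.6 mm off sideways, which agrees with the measured TCP. I correct that and descend.

Call:
{"api": "send_rows", "payload": {
  "steps": "-0.001 0.006 0.08 0 0 0;-0.001 0.006 0.15 0 0 0;-0.001 0.006 0.184 0 0 0;-0.001 0.006 0.192 0 0 0;-0.001 0.006 0.192 0 0 0;-0.001 0.006 0.192 0 0 0"
}}

```text
t: 7.62
position: [584.9, -132.5, 132.3]
ee_rot: [[0.934, 0.358, 0.001], [0.358, -0.934, -0.0], [0.001, 0.0, -1.0]]
force: [0.9, 0.6, -2.0]
width: 13.4
finger_force: 59.5
```

Call:
{"api": "send_rows", "payload": {
  "steps": "0 0 0.004 0 0 0;0 0 0.008 0 0 0;0 0 0.012 0 0 0;0 0 0.016 0 0 0;0 0 0.02 0 0 0;0 0 0.02 0 0 0;0 0 0.02 0 0 0"
}}

```text
t: 8.5
position: [584.7, -132.4, 126.8]
ee_rot: [[0.934, 0.358, -0.0], [0.358, -0.934, 0.0], [-0.0, -0.0, -1.0]]
force: [-0.3, 0.9, -1.3]
width: 13.0
finger_force: 59.5
```

Call:
{"api": "send_rows", "payload": {
  "steps": "0 0 0.004 0 0 0;0 0 0.008 0 0 0;0 0 0.012 0 0 0;0 0 0.016 0 0 0;0 0 0.016 0 0 0"
}}

```text
t: 9.12
position: [584.6, -132.4, 122.7]
ee_rot: [[0.934, 0.358, -0.0], [0.358, -0.934, 0.0], [-0.0, -0.0, -1.0]]
force: [-1.1, -0.1, -2.0]
width: 13.2
finger_force: 59.5
```

```bash
python3 - <<'E'
from h import *
s=manip.sense(); print({k:np.round(s[k],2) for k in("position","force","moment")})
E
```

```text
{'position': array([ 584.63, -132.39,  122.69]), 'force': array([-1.13, -0.05, -2.02]), 'moment': array([0.02, 0.06, 0.08])}
```

Call:
{"api": "send_rows", "payload": {
  "steps": "0 0 0.004 0 0 0;0 0 0.008 0 0 0;0 0 0.011 0 0 0;0 0 0.013 0 0 0;0 0 0.013 0 0 0;0 0 0.013 0 0 0"
}}

```text
t: 9.88
position: [584.8, -132.4, 119.7]
ee_rot: [[0.934, 0.358, 0.0], [0.358, -0.934, -0.0], [0.0, 0.0, -1.0]]
force: [-0.7, 0.2, 1.4]
width: 13.4
finger_force: 60.1
```

```bash
python3 - <<'E'
from h import *
s=manip.sense(); print({k:np.round(s[k],2) for k in("position","force","moment","joint_positions")})
E
```

```text
{'position': array([ 584.75, -132.44,  119.69]), 'force': array([-0.73,  0.24,  1.44]), 'moment': array([0.05, 0.25, 0.05]), 'joint_positions': array([ 16.33,  37.79, -13.38, 101.29,  12.16,  42.31, -72.37])}
```

Both pins are home: z = 119.7, against 120.3 expected, with a light push of about 4 N. Now I turn.

Call:
{"api": "send_rows", "payload": {
  "steps": "0 0 0 0 0 0.02;0 0 0 0 0 0.05;0 0 0 0 0 0.09;0 0 0 0 0 0.13;0 0 0 0 0 0.17;0 0 0 0 0 0.21;0 0 0 0 0 0.25;0 0 0 0 0 0.28;0 0 0 0 0 0.3;0 0 0 0 0 0.3;0 0 0 0 0 0.3"
}}

```text
t: 11.25
position: [584.7, -132.2, 119.5]
ee_rot: [[0.995, -0.104, -0.0], [-0.104, -0.995, 0.0], [-0.0, -0.0, -1.0]]
force: [-1.2, 3.8, 1.7]
width: 13.7
finger_force: 60.1
```

```bash
python3 - <<'E'
from h import *
s=manip.sense(); print({k:np.round(s[k],3) for k in("position","force","moment","ee_rot")})
E
```

```text
{'position': array([ 584.677, -132.214,  119.513]), 'force': array([-1.234,  3.824,  1.655]), 'moment': array([1.044, 0.272, 0.293]), 'ee_rot': array([[ 0.995, -0.104, -0.   ],
       [-0.104, -0.995,  0.   ],
       [-0.   , -0.   , -1.   ]])}
```

Call:
{"api": "send_rows", "payload": {
  "steps": "0 -0.004 0 0 0 0.02;0 -0.004 0 0 0 0.05;0 -0.004 0 0 0 0.08;0 -0.004 0 0 0 0.11;0 -0.004 0 0 0 0.12;0 -0.004 0 0 0 0.12"
}}

```text
t: 12.0
position: [584.7, -131.7, 119.6]
ee_rot: [[0.957, -0.289, -0.0], [-0.289, -0.957, -0.0], [0.0, 0.0, -1.0]]
force: [-2.2, -3.2, 1.7]
width: 13.3
finger_force: 60.1
```

```bash
cat > m.py <<'E'
from h import *
s=manip.sense(); R=np.array(s["ee_rot"]); print(s["t"],{k:np.round(s[k],3) for k in("position","force","moment")}, "yaw",np.degrees(np.arctan2(R[1,0],R[0,0])).round(2), s["joint_positions"][6].round(1))
E
python3 m.py
```

```text
12.0 {'position': array([ 584.72, -131.71,  119.55]), 'force': array([-2.219, -3.237,  1.731]), 'moment': array([-0.72 ,  0.372,  0.242])} yaw -16.82 -102.5
```

Call:
{"api": "send_rows", "payload": {
  "steps": "0 0.001 0 0 0 0.02;0 0.001 0 0 0 0.04;0 0.001 0 0 0 0.06;0 0.001 0 0 0 0.06"
}}

```text
t: 12.5
position: [584.7, -131.7, 119.6]
ee_rot: [[0.926, -0.379, -0.0], [-0.379, -0.926, -0.0], [0.0, 0.0, -1.0]]
force: [-1.2, -3.4, 1.9]
width: 13.1
finger_force: 60.0
```

```bash
python3 m.py
```

```text
12.5 {'position': array([ 584.689, -131.725,  119.553]), 'force': array([-1.158, -3.403,  1.933]), 'moment': array([-0.821,  0.317,  0.306])} yaw -22.25 -106.7
```

Call:
{"api": "send_rows", "payload": {
  "steps": "0 0 0 0 0 0.012;0 0 0 0 0 0.024;0 0 0 0 0 0.034;0 0 0 0 0 0.034"
}}

```text
t: 13.0
position: [584.7, -131.7, 119.5]
ee_rot: [[0.904, -0.427, -0.0], [-0.427, -0.904, -0.0], [0.0, 0.0, -1.0]]
force: [-1.3, -3.5, 2.2]
width: 13.4
finger_force: 60.0
```

```bash
python3 m.py
```

```text
13.0 {'position': array([ 584.689, -131.693,  119.528]), 'force': array([-1.26 , -3.481,  2.232]), 'moment': array([-0.96 ,  0.292,  0.245])} yaw -25.29 -109.1
```

Call:
{"api": "send_rows", "payload": {
  "steps": "0 0 0 0 0 0.012;0 0 0 0 0 0.024;0 0 0 0 0 0.034;0 0 0 0 0 0.034"
}}

```text
t: 13.5
position: [584.7, -131.7, 119.5]
ee_rot: [[0.88, -0.475, -0.0], [-0.475, -0.88, -0.0], [0.0, 0.0, -1.0]]
force: [-1.3, -3.8, 1.3]
width: 13.3
finger_force: 60.0
```

```bash
python3 m.py
```

```text
13.5 {'position': array([ 584.682, -131.724,  119.538]), 'force': array([-1.322, -3.774,  1.318]), 'moment': array([-1.113,  0.275,  0.241])} yaw -28.35 -111.5
```

Call:
{"api": "send_rows", "payload": {
  "steps": "0 0 0 0 0 0.012;0 0 0 0 0 0.024;0 0 0 0 0 0.034;0 0 0 0 0 0.034"
}}

```text
t: 14.0
position: [584.7, -131.7, 119.5]
ee_rot: [[0.853, -0.521, -0.0], [-0.521, -0.853, -0.0], [-0.0, 0.0, -1.0]]
force: [-1.4, -3.9, 2.1]
width: 13.5
finger_force: 60.1
```

```bash
python3 m.py
```

```text
14.0 {'position': array([ 584.682, -131.706,  119.528]), 'force': array([-1.372, -3.937,  2.129]), 'moment': array([-1.216,  0.34 ,  0.282])} yaw -31.41 -113.9
```

Call:
{"api": "send_rows", "payload": {
  "steps": "0 0 0 0 0 0.012;0 0 0 0 0 0.024;0 0 0 0 0 0.034;0 0 0 0 0 0.034"
}}

```text
t: 14.5
position: [584.7, -131.7, 119.5]
ee_rot: [[0.824, -0.566, -0.0], [-0.566, -0.824, -0.0], [0.0, 0.0, -1.0]]
force: [-2.4, -4.7, 2.1]
width: 13.3
finger_force: 60.2
```

```bash
python3 m.py
```

```text
14.5 {'position': array([ 584.698, -131.658,  119.536]), 'force': array([-2.361, -4.725,  2.084]), 'moment': array([-1.302,  0.327,  0.436])} yaw -34.5 -116.3
```

Call:
{"api": "send_rows", "payload": {
  "steps": "0 0 0 0 0 0.013;0 0 0 0 0 0.026;0 0 0 0 0 0.026;0 0 0 0 0 0.026"
}}

```text
t: 15.0
position: [584.7, -131.7, 119.5]
ee_rot: [[0.801, -0.599, -0.0], [-0.599, -0.801, -0.0], [0.0, 0.0, -1.0]]
force: [-2.0, -5.3, 2.5]
width: 13.2
finger_force: 60.3
```

```bash
python3 m.py
```

```text
15.0 {'position': array([ 584.665, -131.707,  119.532]), 'force': array([-1.961, -5.349,  2.503]), 'moment': array([-1.276,  0.37 ,  0.557])} yaw -36.82 -118.1
```

Call:
{"api": "send_rows", "payload": {
  "steps": "0 0 0 0 0 -0.02;0 0 0 0 0 -0.05;0 0 0 0 0 -0.08;0 0 0 0 0 -0.11;0 0 0 0 0 -0.125;0 0 0 0 0 -0.125"
}}

```text
t: 15.75
position: [584.7, -131.6, 119.6]
ee_rot: [[0.902, -0.431, 0.0], [-0.431, -0.902, 0.0], [-0.0, -0.0, -1.0]]
force: [-1.7, -3.4, 1.6]
width: 13.5
finger_force: 60.1
```

```bash
python3 m.py
```

```text
15.75 {'position': array([ 584.713, -131.587,  119.558]), 'force': array([-1.736, -3.352,  1.596]), 'moment': array([-0.785,  0.381, -0.009])} yaw -25.56 -109.3
```

Call:
{"api": "send_rows", "payload": {
  "steps": "0 0.002 0 0 0 -0.01;0 0.003 0 0 0 -0.02;0 0.003 0 0 0 -0.02;0 0.003 0 0 0 -0.02"
}}

```text
t: 16.25
position: [584.5, -132.0, 119.6]
ee_rot: [[0.915, -0.403, 0.0], [-0.403, -0.915, 0.0], [0.0, -0.0, -1.0]]
force: [-0.5, 0.9, 1.5]
width: 13.7
finger_force: 60.1
```

```bash
python3 m.py
```

```text
16.25 {'position': array([ 584.534, -131.973,  119.597]), 'force': array([-0.5  ,  0.931,  1.505]), 'moment': array([ 0.368, -0.093, -0.048])} yaw -23.74 -107.8
```

Everything is unloaded. I lift straight up to z = 180.

Call:
{"api": "send_rows", "payload": {
  "steps": "0 0 -0.01 0 0 0;0 0 -0.025 0 0 0;0 0 -0.045 0 0 0;0 0 -0.08 0 0 0;0 0 -0.16 0 0 0;0 0 -0.24 0 0 0;0 0 -0.24 0 0 0"
}}

```text
t: 17.12
position: [585.1, -132.5, 181.1]
ee_rot: [[0.915, -0.403, 0.003], [-0.403, -0.915, -0.0], [0.003, -0.001, -1.0]]
force: [0.2, 0.7, -3.3]
width: 13.5
finger_force: 59.6
```

```bash
python3 m.py; python3 - <<'E'
from h import *
s=manip.sense(); R=np.array(s["ee_rot"]); d=R.T@(np.array([544.4,185.6,s["position"][2]])-s["position"]); print((d/250).round(3))
c=eyes.read_camera("wrist"); cv2.imwrite("pics/w4.png",c["color"])
E
```

```text
17.125 {'position': array([ 585.086, -132.518,  181.113]), 'force': array([ 0.154,  0.653, -3.308]), 'moment': array([-0.003,  0.008, -0.014])} yaw -23.75 -107.6
[-6.610e-01 -1.099e+00 -1.000e-03]
```

View pics/w4.png

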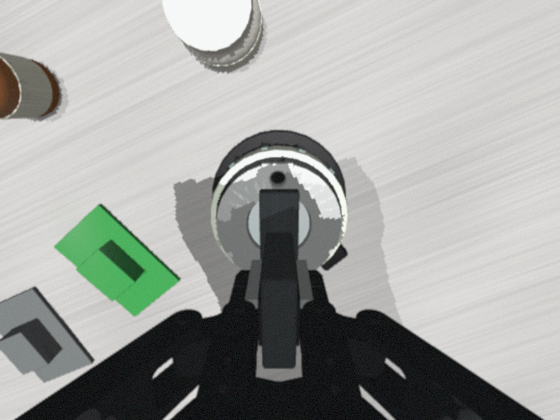

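The picture shows the bar square in the grip and the ring hole at (278,177) in line with it, so the ring kept its angle. I return to the rest.

Call:
{"api": "send_rows", "payload": {
  "steps": "-0.1 -0.165 0 0 0 0;-0.22 -0.365 0 0 0 0;-0.33 -0.55 0 0 0 0;-0.33 -0.55 0 0 0 0"
}}

```text
t: 17.68
position: [563.3, 31.5, 178.7]
ee_rot: [[0.918, -0.397, -0.001], [-0.397, -0.918, 0.002], [-0.002, -0.001, -1.0]]
force: [0.1, -0.7, -2.8]
width: 13.4
finger_force: 59.6
```

Call:
{"api": "send_rows", "payload": {
  "steps": "-0.11 -0.18 0 0 0 -0.08;-0.22 -0.365 0 0 0 -0.16;-0.331 -0.549 0 0 0 -0.249;-0.331 -0.549 0 0 0 -0.249;-0.331 -0.549 0 0 0 -0.249;-0.331 -0.549 0 0 0 -0.249"
}}

```text
t: 18.42
position: [544.0, 184.1, 179.3]
ee_rot: [[1.0, -0.026, -0.0], [-0.026, -1.0, -0.001], [-0.0, 0.001, -1.0]]
force: [0.5, -1.2, -2.7]
width: 13.3
finger_force: 59.7
```

```bash
python3 m.py
```

```text
18.425 {'position': array([544.032, 184.064, 179.251]), 'force': array([ 0.518, -1.171, -2.694]), 'moment': array([-0.021, -0.007,  0.006])} yaw -1.48 -121.4
```

Call:
{"api": "send_rows", "payload": {
  "steps": "0.001 -0.004 0.1 0 0 0;0.001 -0.004 0.25 0 0 0;0.001 -0.004 0.36 0 0 0;0.001 -0.004 0.4 0 0 0;0.001 -0.004 0.42 0 0 0;0.001 -0.004 0.42 0 0 0;0.001 -0.004 0.42 0 0 0"
}}

```text
t: 19.3
position: [544.5, 186.7, 75.4]
ee_rot: [[1.0, -0.023, 0.001], [-0.023, -1.0, 0.0], [0.001, -0.0, -1.0]]
force: [-0.1, 0.2, -2.0]
width: 13.2
finger_force: 59.6
```

```bash
python3 m.py
```

```text
19.3 {'position': array([544.458, 186.739,  75.395]), 'force': array([-0.062,  0.184, -2.009]), 'moment': array([ 0.036,  0.002, -0.025])} yaw -1.34 -123.3
```

Back to y = 185.6, then down in small steps.

Call:
{"api": "send_rows", "payload": {
  "steps": "0 0.004 0.006 0 0 0;0 0.004 0.012 0 0 0;0 0.004 0.017 0 0 0;0 0.004 0.02 0 0 0;0 0.004 0.02 0 0 0;0 0.004 0.02 0 0 0"
}}

```text
t: 20.05
position: [544.0, 185.7, 70.1]
ee_rot: [[1.0, -0.023, 0.0], [-0.023, -1.0, -0.0], [0.0, 0.0, -1.0]]
force: [-3.9, -1.2, 10.1]
width: 13.3
finger_force: 61.7
```

```bash
python3 m.py
```

```text
20.05 {'position': array([543.984, 185.688,  70.071]), 'force': array([-3.896, -1.221, 10.142]), 'moment': array([-0.375,  0.853, -0.012])} yaw -1.33 -123.3
```

Call:
{"api": "send_rows", "payload": {
  "steps": "0 0 -0.001 0 0 0;0 0 -0.001 0 0 0;0 0 -0.001 0 0 0;0 0 -0.001 0 0 0;0 0 -0.001 0 0 0;0 0 -0.001 0 0 0;0 0 -0.001 0 0 0",
  "grip": 85
}}

```text
t: 20.92
position: [544.0, 185.7, 69.8]
ee_rot: [[1.0, -0.023, 0.0], [-0.023, -1.0, -0.0], [0.0, 0.0, -1.0]]
force: [-0.1, -0.1, 0.0]
width: 84.9
finger_force: 0.0
```

Call:
{"api": "send_rows", "payload": {
  "steps": "0 0 -0.04 0 0 0;0 0 -0.12 0 0 0;0 0 -0.25 0 0 0;0 0 -0.4 0 0 0;0 0 -0.6 0 0 0;0 0 -0.7 0 0 0;0 0 -0.7 0 0 0;0 0 -0.7 0 0 0"
}}

```text
t: 21.92
position: [543.7, 185.5, 244.5]
ee_rot: [[1.0, -0.023, -0.0], [-0.023, -1.0, -0.0], [-0.0, 0.0, -1.0]]
force: [-0.6, -0.1, -0.5]
width: 85.0
finger_force: 0.0
```

```bash
python3 m.py; python3 - <<'E'
from h import *
s=manip.sense(); w=eyes.read_camera("wrist"); spanner(cloud(w,s),544,183)
cv2.imwrite("pics/w5.png",w["color"])
E
```

```text
21.925 {'position': array([543.671, 185.542, 244.532]), 'force': array([-0.597, -0.095, -0.473]), 'moment': array([ 0.  , -0.02,  0.02])} yaw -1.33 -120.5
tab 692 (array([544.5, 186.4]), 41.7, 13.7, -1.9) [545.4 186.6  83.8]
bar 682 (array([544.4, 186.6]), 83.4, 19.8, -1.9) [560.1 186.1  37. ]
plate 3542 (array([542.9, 183.5]), 110.2, 69.4, 0.7) [549.6 182.8   5. ]
```

View pics/w5.png

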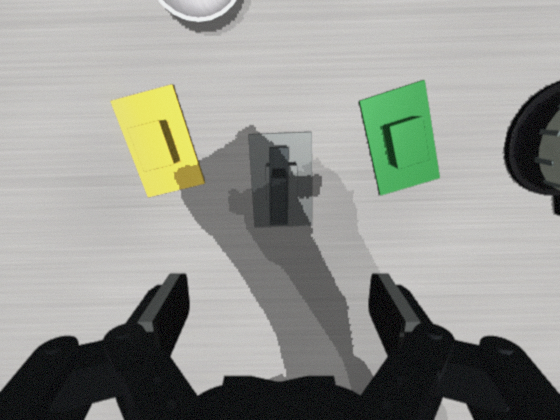

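The picture shows the spanner flat along the grey rest at about (279,185), with the gripper open and clear of it. I hand in.

```bash
python3 -c "from station import order; print(order.job_done())"
```

```text
the job is handed in; nothing more can be done
None
```

The ring is turned to its stop and nipped up to about 0.55 N m by the wrist's moment reading. The spanner came out with the ring's angle unchanged and is back on its rest, about 2 mm sideways from where it started; I let go and handed the job in at about 22 s.

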